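# Dock and clamp the leaf-cutter cassette

## Task

Push the steel cutter cassette that lies in front of the clamp dock straight in between the dock's converging guides until it is fully home against the stop at the back. Then turn the leaning black handle clockwise to clamp it, stopping as soon as the handle's slip clutch gives for the first time, and let go. Leave the other loose things on the table where they are.

Things in the scene. Friction and masses are not known exactly. Their poses are not given: they have to be found in the camera images.
- dock: Fixed aluminium clamp dock, 155 x 174 mm, open towards the robot, turned up to 0.3 rad. Origin on the table where the cassette's centre lies when home; x = push direction, y left, z up. Two slippery white plastic guides 30 mm high, 12 mm thick: parallel, 64 mm apart, from x = 0 to the stop; before that they flare to 110 mm apart at x = -50 mm. Cheeks and bridge over x = 9 to 59 mm.
- stop (a point): Middle of the foot of the dock's back stop, a wall 30 mm high: dock (90, 0, 0) mm. The cassette's front end touches it when home. Axes as the dock's.
- bridge (a point): Centre of the bridge's nut block (116 mm wide, underside 49 mm or more above the table), dock (34, 0, 73) mm. Site z points up along the clamp screw's axis, which leans 35 degrees from vertical towards the dock's -x, its handle on the robot's side. So the fingers that turn the handle must point down and 35 degrees forward.
- cassette: Loose smooth steel bar (friction about 0.3) 180 x 60 x 36 mm (x, y, z), 0.6 to 1.1 kg; round front (+x) corners, a round cutter with black pad (48 mm wide, 10 mm high) on top at x = -40 mm. Origin: centre of the underside. Starts 95 to 120 mm short of home, front to the dock, up to 20 mm and 0.2 rad off line.
- rear (a point): Middle of the cassette's flat rear end, 18 mm above the table: the place to push, say with two spread fingertips; the guides then centre it with 2 mm play each side. Home, it is at dock x = -90 mm, 40 mm outside the guides. Axes as the cassette's.
- plunger: The clamp's steel foot, a round-ended rod 15 to 18 mm thick that comes out of the bridge along the leaning axis as the handle is turned clockwise (8 mm per rad) and presses on the cassette's flat top near its front. Starts 5 to 9 mm above it. Origin on the axis, at dock (60, 0, 36) mm when fully raised.
- handle_grip (a point): Grip point of the black bar handle, on the screw's axis, at dock (-4, 0, 128) mm. Bar 84 mm long (point y), 16 mm thick (point x), 36 mm tall (point z, up along the axis); top 14 mm above this point, underside 22 mm below, on a hub 36 mm across. Turns about point z, does not rise or sink. Clockwise seen from its outer end. Stays where left; regrip if the wrist runs out.
- spindle (a joint): Angle of the screw, rad, growing clockwise (tightening), friction about 0.18 N m. Starts at 0 to 0.5; the foot meets a cassette that is home at about 1.3. At 0 the bar stands 0.75 rad anticlockwise of the dock's y. A dark collar with a small lug under the handle's hub turns with it.
- clutch (a joint): Slip of the handle against the screw, rad, growing clockwise; 0 at the start, the hub's lug in line with the collar's. Stays 0 while the screw turns; once the foot presses, the clutch slips at 0.32 N m: screw still, torque no longer rising. 0.1 to 0.3 is a proper first slip, over 0.7 is over-turned. Turning back undoes the screw.
- jar: Bystander: glass jar with a steel lid, 70 mm across, 85 mm high; leave it alone. Origin at the centre of its underside.
- ring_cutter: Bystander: steel ring, 90 mm across, 30 mm high; leave it alone. Origin at the centre of its underside.
- small_bowl: Bystander: small steel bowl, 110 mm across, 45 mm high; leave it alone. Origin at the centre of its underside.
- spoon: Bystander: steel spoon 170 mm long, lying; leave it alone.
- mug: Bystander: white mug 76 mm across, 85 mm high; leave it alone. Origin at the centre of its underside.
- brush: Bystander: wooden brush 200 mm long, lying; leave it alone.
There are look-alikes about, which are no part of the job. Leave any purple look-alike of the cassette alone.

How it is judged:
By the outcome, as a careful person would: the job done as asked, in the order asked, and still so for the second after the job is handed in, with the robot touching nothing.
It also fails if it takes over 58 s, if anything falls off the work surface, if the arm or the gripper's body presses on something with over 40 N, if the wrist force passes 120 N, or if a joint passes its speed limit or range.

## Robot

A 7-joint arm with a two-finger parallel gripper is mounted at the origin on the work surface. World frame = base frame: x ahead of the robot, y to its left, z up, the work surface at z = 0. Lengths are in m, angles in rad, forces in N, time in s.
With the tool pointing down it reaches from about 0.4 to 0.85 m from the base axis. Payload 10.4 kg.
Tool frame: the origin (TCP) lies at the very end of the fingers, on their centre line; the grasp point (between the pads) lies 19 mm behind it; y points along the fingers, x is the direction in which the jaws open and shut, and the axes are right-handed (so a half turn about y gives the same grasp; the last joint's range is limited). The gripper opens to 87 mm and grips with 3 to 60 N. Pads are 19 mm wide; open, the fingers measure 117 mm over their backs; the gripper's body (75 mm by 190 mm) begins 51 mm behind the grasp point.
Start: joints at [-1.157, 0.332, -0.065, 1.46, 0.022, 1.35, -0.088], TCP at [0.264, 0.566, 0.223] pointing down, gripper open.
Joint ranges: [-2.6, 2.6], [-0.5, 2.12], [-1.47, 1.34], [0.16, 2.42], [-1.27, 4.41], [0.06, 2.06], [-2.6, 2.6]. Speed limits (rad/s): [2.22, 2.22, 2.79, 2.79, 3.14, 3.14, 3.14].

## Interface

Orientations are given as a unit quaternion [x, y, z, w].
In Python, from bench import readout, vision, r gives the robot as it stands.
- The arm moves only by the tool arm_command, never from a script. Its argument "targets" is a list that holds one entry, the list of rows, each a list of 6 numbers: the shift along the tool's x, y, z in m, then the turn, a rotation vector about the tool's x, y, z in degrees. A call has 1 to 12 rows; each row shifts and turns the commanded pose from where the row before left it, along the tool's axes as they then stand; what a row does not reach is not made up. A row lasts 1/12 s, in which the tool goes at most 41.7 mm and 7.16 degrees, less where a joint would pass 70% of its speed; a pose out of reach is approached as far as the arm can. A call is refused whole if a number of a shift passes 0.0417 or a number of a turn 7.16, either way. A call with a gripper value outside its range is refused whole. "hand" is the opening, from 0 (shut) to 1 (fully open), set as the call begins (left out, the last holds). The fingers move at their own pace and stop on an object; "grip_force" is the grip in N (left out, the last holds). Time passes only in rows, so rows that do not move let the fingers close. It gives the time, the measured TCP pose, the force and the opening at its end, in the units of the state.
- readout.read_state(): the state, without advancing time (a new reading comes with each control period).
- vision.camera(name): name is "scene" or "top" or "wrist"; returns a dict with "pixels" (420x560x3 uint8, blue, green, red), "fovy" (degrees; the focal length in pixels is half the picture's height over the tangent of half this angle, whatever the lens; pixels are square), "cx", "cy" (the principal point, pixels), "R" (3x3) and "t" (3): a world point X has camera coordinates R X + t; the wrist camera has in their place "mount" (4x4, takes a point from camera to tool coordinates, whose origin is the TCP and whose axes are the tool frame's). Camera axes: x right, y down, z forward; pixel columns grow to the right and rows downward; lengths in m; the calibration is good to about 2 mm. A picture is of the moment at which its call begins: read the wrist's pose just before it. There is no depth.
- r.close_job(): hands the job in, once; it reports no verdict.
The state is a dict: "time": time; "joint_positions": joint angles; "joint_vel": joint speeds; "joint_torque": joint torques, N m; "ee_pos": TCP position; "eef_rot": TCP orientation; "ft_force": force on the tool from outside, world axes, zero at the start; "torque": the same for the moment, N m; "width": finger opening in m.
Only numpy, scipy, OpenCV 4.12 (cv2) and the standard library are available. Lean on these libraries where they do the work, as an engineer would, in place of code of your own. Each camera call takes 0.05 s, during which the arm holds its last target.

## Working session

There is one attempt and no reset: what is moved stays moved. The work goes in short steps, Python scripts to look and compute and a tool call to move; the robot and the scene stay as the last step left them, time stands still between calls to the robot, and variables do not carry over. Pictures are saved under pics/ and viewed, and the job is handed in when it is done.

Besides the shell and the picture viewer there is one more tool, called as name(argument=value, ...) on one line, values as JSON. arm_command: Moves the arm, as the interface text tells. Its arguments: {"type":"object","properties":{"targets":{"type":"array","items":{"type":"array","items":{"type":"array","items":{"type":"number"}}}},"hand":{"type":"number"},"grip_force":{"type":"number"}},"required":["targets"]}

```bash
ls; mkdir -p pics
python3 - <<'E'
from bench import readout, vision, r
import cv2,json,numpy as np
s=readout.read_state();print(s)
for n in ["scene","top","wrist"]:
    c=vision.camera(n);cv2.imwrite(f"pics/{n}0.png",c["pixels"])
    print(n,{k:(np.round(v,4).tolist() if hasattr(v,'__len__') else v) for k,v in c.items() if k!="pixels"})
E
```

```text
pics
{'time': 0.0, 'joint_positions': array([-1.15663535,  0.33289428, -0.06471597,  1.46094446,  0.02159957,
        1.34989136, -0.08848833]), 'joint_vel': array([ 0.00033833, -0.00072442,  0.00079944, -0.00122947,  0.0018938 ,
       -0.0002356 , -0.00013912]), 'joint_torque': array([-3.83154693e-04, -6.23255253e+01,  2.44348141e-02, -3.89897847e+01,
       -6.15155837e-02,  3.99844826e-02,  1.14194181e-04]), 'ee_pos': array([0.26421157, 0.56597911, 0.22173848]), 'eef_rot': array([ 0.59673166,  0.37939641, -0.3802326 , -0.59614835]), 'ft_force': array([-0.73263363,  0.04287464,  0.02117383]), 'torque': array([ 0.00563467, -0.01797176, -0.03105357]), 'width': 0.08683631062679457}
scene {'fovy': 54.80296027865427, 'cx': 275.9623901925118, 'cy': 210.12196276472469, 'R': [[-0.0325, 0.9993, 0.0155], [0.8577, 0.0359, -0.5129], [-0.5131, -0.0034, -0.8583]], 't': [0.0231, -0.4119, 1.586]}
top {'fovy': 49.19980129844792, 'cx': 279.69695707307335, 'cy': 208.24552000650337, 'R': [[0.0281, -0.9994, -0.018], [-0.9868, -0.0248, -0.16], [0.1595, 0.0223, -0.9869]], 't': [0.01, 0.5514, 1.4023]}
wrist {'fovy': 59.734728716105494, 'cx': 274.8559702309931, 'cy': 210.29101575977478, 'mount': [[1.0, -0.0001, -0.0014, -0.0003], [0.0013, -0.272, 0.9623, -0.1618], [-0.0005, -0.9623, -0.272, 0.074], [0.0, 0.0, 0.0, 1.0]]}
```

View pics/scene0.png

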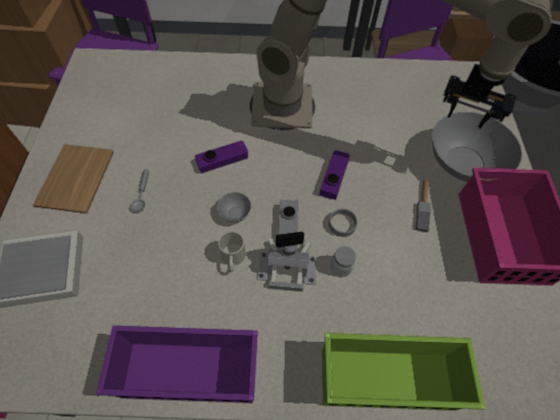

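View pics/top0.png

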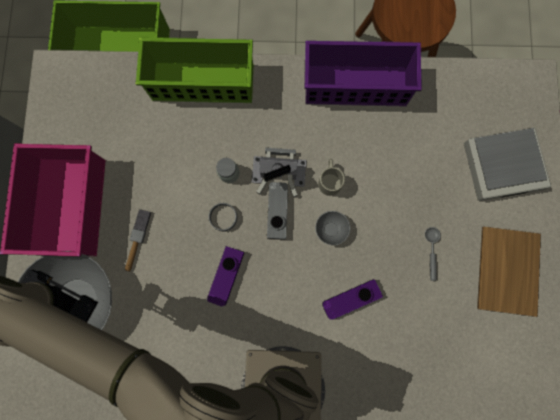

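View pics/wrist0.png

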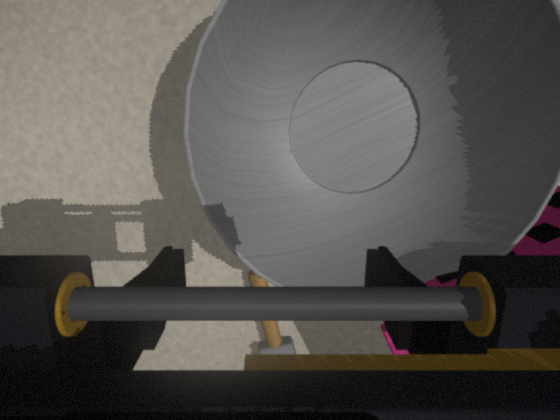

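Candidates for the cassette: steel bar at scene (289,220) / top (278,212), in front of the dock; purple look-alikes at scene (222,156) and (335,175) = top (352,300) and (227,275). I choose the steel one. Next is a close crop.

Run:
```python
import cv2
a=cv2.imread("pics/scene0.png")[185:305,210:370]; cv2.imwrite("pics/sc1.png",cv2.resize(a,None,fx=5,fy=5,interpolation=cv2.INTER_CUBIC))
a=cv2.imread("pics/top0.png")[135:255,205:365]; cv2.imwrite("pics/tc1.png",cv2.resize(a,None,fx=5,fy=5,interpolation=cv2.INTER_CUBIC))
```

```text
(no output)
```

View pics/sc1.png

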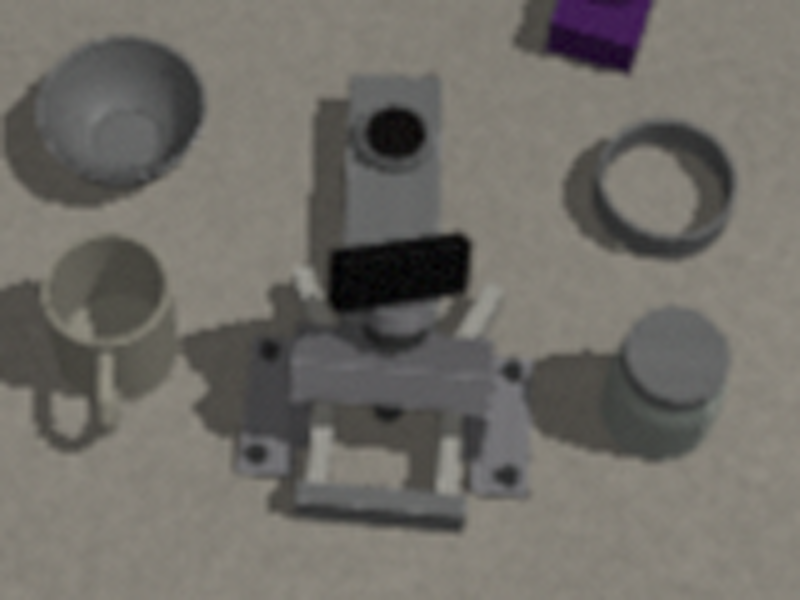

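View pics/tc1.png

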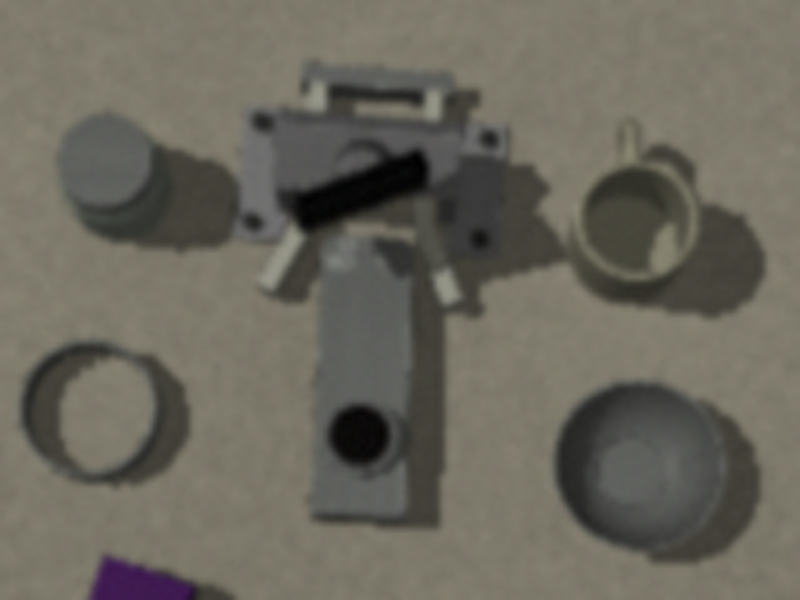

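```bash
cat > h.py <<'E'
import numpy as np
from bench import readout, vision, r
from scipy.spatial.transform import Rotation as Ro
def getcam(n):
    s=readout.read_state(); c=vision.camera(n); 
    f=c["pixels"].shape[0]/2/np.tan(np.radians(c["fovy"])/2)
    if n=="wrist":
        M=np.array(c["mount"]);Rt=Ro.from_quat(s["eef_rot"]).as_matrix()
        Rcw=Rt@M[:3,:3];C=Rt@M[:3,3]+s["ee_pos"]
    else:
        Rcw=np.array(c["R"]).T;C=-Rcw@np.array(c["t"])
    return dict(f=f,cx=c["cx"],cy=c["cy"],Rcw=Rcw,C=C,im=c["pixels"])
def ray(c,u,v): return c["Rcw"]@np.array([(u-c["cx"])/c["f"],(v-c["cy"])/c["f"],1.])
def onz(c,u,v,z):
    d=ray(c,u,v);return c["C"]+d*(z-c["C"][2])/d[2]
def proj(c,X):
    p=c["Rcw"].T@(np.array(X)-c["C"]);return c["f"]*p[0]/p[2]+c["cx"],c["f"]*p[1]/p[2]+c["cy"]
def tri(cs,uvs):
    A=np.zeros((3,3));b=np.zeros(3)
    for c,(u,v) in zip(cs,uvs):
        d=ray(c,u,v);d/=np.linalg.norm(d);P=np.eye(3)-np.outer(d,d);A+=P;b+=P@c["C"]
    return np.linalg.solve(A,b)
E
python3 - <<'E'
from h import *
T=getcam("top");S=getcam("scene")
t=lambda u,v,z:np.round(onz(T,205+u/5,135+v/5,z),4)
s=lambda u,v,z:np.round(onz(S,210+u/5,185+v/5,z),4)
print("rear top L,R",t(312,517,.036),t(407,521,.036))
print("scene rear",s(349,76,.036),s(440,75,.036))
print("front bar pts top",t(322,270,.036),t(412,280,.036))
print("flare end T",t(268,290,.03),t(448,303,.03)); 
print("flare end S",s(302,268,.03),s(490,290,.03)); 
print("stop back top T",t(303,65,.03),t(452,75,.03)); print("S bottom edges",s(296,490,.03),s(465,495,.03))
print("bolts T",t(262,121,.01),t(490,137,.01),t(252,221,.01),t(480,238,.01))
print("bolts S",s(513,370,.01),s(508,475,.01),s(255,453,.01),s(268,349,.01))
print("handle ends tri",np.round(tri([T,S],[(205+297/5,135+215/5),(210+465/5,185+250/5)]),4),np.round(tri([T,S],[(205+425/5,135+165/5),(210+333/5,185+295/5)]),4))
E
```

```text
rear top L,R [0.4555 0.0608 0.036 ] [0.4545 0.001  0.036 ]
scene rear [0.464  0.0039 0.036 ] [0.4607 0.0631 0.036 ]
front bar pts top [0.6138 0.0595 0.036 ] [0.6087 0.0018 0.036 ]
flare end T [0.6011 0.094  0.03  ] [ 0.5955 -0.0215  0.03  ]
flare end S [ 0.6016 -0.0212  0.03  ] [0.6121 0.095  0.03  ]
stop back top T [0.7509 0.0765 0.03  ] [ 0.7464 -0.0207  0.03  ]
S bottom edges [ 0.7459 -0.019   0.03  ] [0.7452 0.0793 0.03  ]
bolts T [0.7181 0.1034 0.01  ] [ 0.7108 -0.0467  0.01  ] [0.6506 0.1075 0.01  ] [ 0.6429 -0.0416  0.01  ]
bolts S [0.6561 0.1104 0.01  ] [0.7242 0.1064 0.01  ] [ 0.7161 -0.0447  0.01  ] [ 0.648  -0.0402  0.01  ]
handle ends tri [0.6307 0.0725 0.1177] [ 0.6632 -0.0032  0.1194]
```

Run:
```python
from h import *
s=readout.read_state()
print(s["time"],np.round(Ro.from_quat(s["eef_rot"]).as_matrix(),3),s["ee_pos"])
```

```text
0.25 [[ 0.423 -0.    -0.906]
 [ 0.906 -0.001  0.423]
 [-0.001 -1.    -0.   ]] [0.26431215 0.56617742 0.22219284]
```

arm_command(targets=[[[0,0,0,0,-5.5,0],[0,0,0,0,-5.5,0],[0,0,0,0,-5.5,0],[0,0,0,0,-5.4,0],[-0.035,0,-0.013,0,0,0],[-0.035,0,-0.013,0,0,0],[-0.035,0,-0.013,0,0,0],[-0.035,0,-0.013,0,0,0],[-0.035,0,-0.013,0,0,0],[-0.035,0,-0.013,0,0,0],[-0.035,0,-0.013,0,0,0],[-0.035,0,-0.013,0,0,0]]], hand=0.3)

```text
time: 1.25
ee_pos: [0.3531, 0.2793, 0.2226]
eef_rot: [-0.513, -0.486, 0.486, 0.514]
ft_force: [1.4, -0.2, 0.7]
width: 0.0269
```

arm_command(targets=[[[-0.035,0,-0.013,0,0,0],[-0.035,0,-0.013,0,0,0],[-0.035,0,-0.013,0,0,0],[-0.035,0,-0.013,0,0,0],[-0.035,0,-0.013,0,0,0],[-0.035,0,-0.013,0,0,0],[-0.033,0,-0.013,0,0,0],[0,0,0,0,0,0],[0,0,0,0,0,0]]])

```text
time: 2.0
ee_pos: [0.4308, 0.0319, 0.2226]
eef_rot: [-0.514, -0.485, 0.485, 0.514]
ft_force: [-0.2, 1.3, 0.2]
width: 0.0263
```

Run:
```python
from h import *
import cv2,pickle
s=readout.read_state();print(np.round(s["ee_pos"],4),np.round(Ro.from_quat(s["eef_rot"]).as_matrix(),3),np.round(s["joint_positions"],3))
for n in ["wrist","top","scene"]:
    c=getcam(n);cv2.imwrite(f"pics/{n}1.png",c["im"]);pickle.dump(c,open(f"{n}1.pkl","wb"))
```

```text
[0.4308 0.0319 0.2226] [[ 0.058  0.    -0.998]
 [ 0.998  0.     0.058]
 [ 0.    -1.    -0.   ]] [-0.579 -0.127  0.371  1.953  0.047  1.307  1.29 ]
```

View pics/wrist1.png

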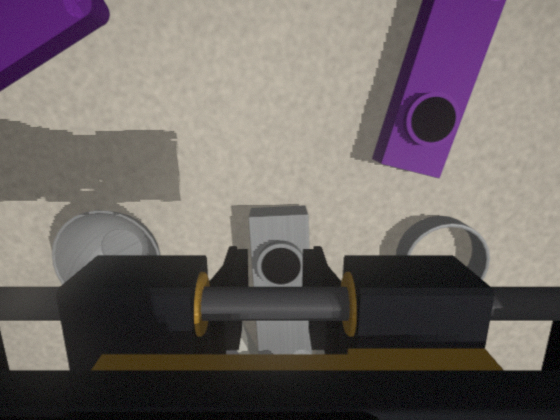

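Run:
```python
import cv2
a=cv2.imread("pics/wrist1.png")[195:365,215:345]; cv2.imwrite("pics/wc1.png",cv2.resize(a,None,fx=3.5,fy=3.5,interpolation=cv2.INTER_CUBIC))
a=cv2.imread("pics/top1.png")[135:255,205:365]; cv2.imwrite("pics/tc2.png",cv2.resize(a,None,fx=5,fy=5,interpolation=cv2.INTER_CUBIC))
```

```text
(no output)
```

View pics/wc1.png

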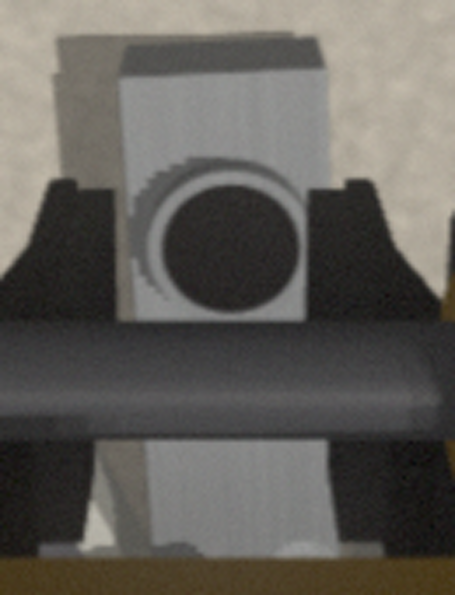

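View pics/tc2.png

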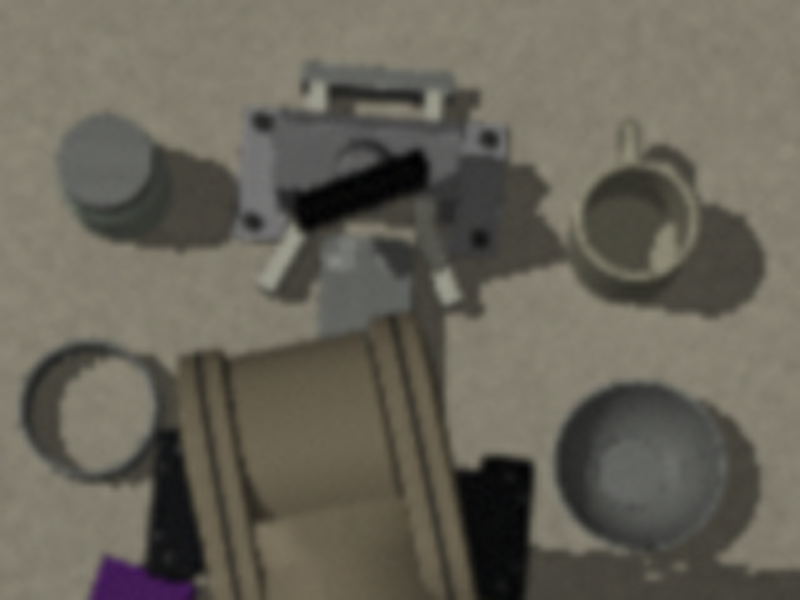

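Run:
```python
from h import *
import pickle
W=pickle.load(open("wrist1.pkl","rb"))
w=lambda u,v,z:np.round(onz(W,215+u/3.5,195+v/3.5,z),4)
print(w(121,76,.036),w(327,69,.036),w(128,45,0),w(315,38,0),"front",w(147,520,.036),w(335,520,.036))
```

```text
[0.46   0.0041 0.036 ] [0.4614 0.0626 0.036 ] [0.4608 0.0038 0.    ] [0.4619 0.062  0.    ] front [0.6062 0.001  0.036 ] [0.6097 0.0601 0.036 ]
```

arm_command(targets=[[[0,0.035,0,0,0,0],[0,0.035,0,0,0,0],[0,0.035,0,0,0,0],[0,0.035,0,0,0,0],[0,0.035,0,0,0,0],[0,0.02,0,0,0,0],[0,0.014,0,0,0,0],[0.001,0,0,0,0,0],[0,0,0,0,0,0]]])

```text
time: 2.9
ee_pos: [0.4301, 0.0354, 0.0134]
eef_rot: [-0.513, -0.486, 0.487, 0.513]
ft_force: [0.2, -0.2, 1.2]
width: 0.0261
```

arm_command(targets=[[[0.001,0,-0.007,0,0,0],[0.001,0,-0.007,0,0,0],[0.001,0,-0.004,0,0,0],[0.001,0,-0.004,0,0,0],[0.001,0,-0.006,0,0,0],[0.001,0,-0.006,0,0,0],[0.001,0,-0.006,0,0,0],[0.001,0,-0.006,0,0,0],[0.001,0,-0.006,0,0,0],[0.001,0,-0.006,0,0,0],[0,0,0,0,0,0]]])

```text
time: 3.82
ee_pos: [0.4902, 0.0417, 0.0138]
eef_rot: [0.513, 0.487, -0.486, -0.513]
ft_force: [-0.3, -0.1, 0.1]
width: 0.0261
```

Run:
```python
from h import *
import cv2,pickle
for n in ["wrist","scene"]:
    c=getcam(n);cv2.imwrite(f"pics/{n}2.png",c["im"]);pickle.dump(c,open(f"{n}2.pkl","wb"))
a=cv2.imread("pics/scene2.png")[185:305,210:370]; cv2.imwrite("pics/sc2.png",cv2.resize(a,None,fx=4,fy=4,interpolation=cv2.INTER_CUBIC))
```

```text
(no output)
```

View pics/wrist2.png

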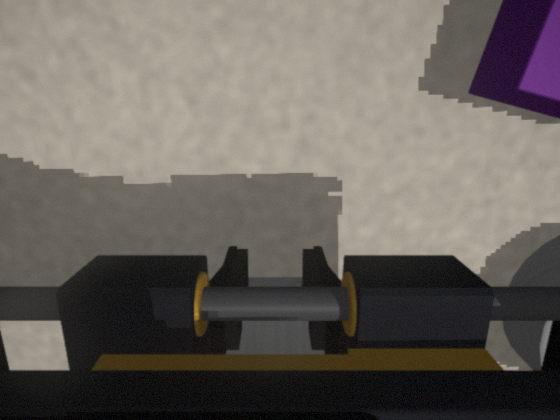

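View pics/sc2.png

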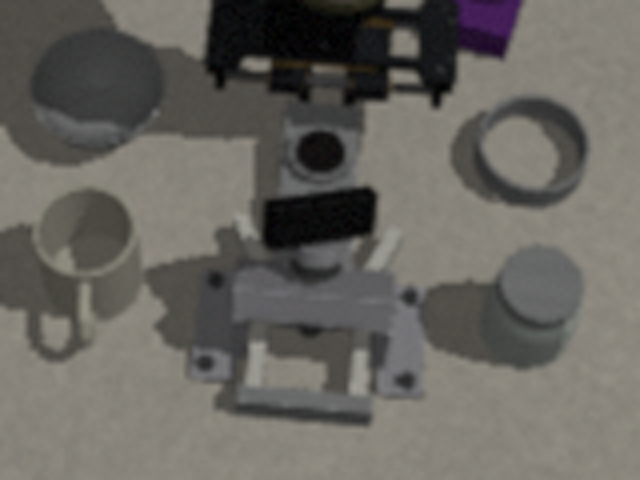

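arm_command(targets=[[[0.001,0,-0.006,0,0,0],[0,0,-0.006,0,0,0],[0,0,-0.006,0,0,0],[0,0,-0.006,0,0,0],[0,0,-0.006,0,0,0],[0,0,-0.006,0,0,0],[0,0,-0.006,0,0,0],[0,0,-0.004,0,0,0],[0,0,-0.003,0,0,0],[0,0,0,0,0,0]]])

```text
time: 4.75
ee_pos: [0.5383, 0.0397, 0.0135]
eef_rot: [-0.513, -0.486, 0.486, 0.513]
ft_force: [-2.0, 0.8, -0.3]
width: 0.0261
```

arm_command(targets=[[[0,0,-0.002,0,0,0],[0,0,-0.002,0,0,0]]])

```text
time: 4.92
ee_pos: [0.5415, 0.0395, 0.0134]
eef_rot: [-0.513, -0.486, 0.486, 0.514]
ft_force: [-5.4, 1.8, 1.3]
width: 0.0263
```

arm_command(targets=[[[0,0,-0.002,0,0,0],[0,0,-0.001,0,0,0]]])

```text
time: 5.08
ee_pos: [0.5447, 0.0393, 0.0134]
eef_rot: [-0.513, -0.486, 0.486, 0.514]
ft_force: [-5.1, 1.5, 1.2]
width: 0.0261
```

arm_command(targets=[[[0,0,-0.001,0,0,0],[0,0,-0.001,0,0,0]]])

```text
time: 5.25
ee_pos: [0.5467, 0.0393, 0.0134]
eef_rot: [-0.513, -0.486, 0.486, 0.514]
ft_force: [-4.6, 1.0, 1.1]
width: 0.0261
```

arm_command(targets=[[[0,0,-0.001,0,0,0],[0,0,-0.001,0,0,0]]])

```text
time: 5.42
ee_pos: [0.5489, 0.0391, 0.0134]
eef_rot: [-0.513, -0.486, 0.486, 0.514]
ft_force: [-4.6, 0.7, -0.8]
width: 0.0262
```

arm_command(targets=[[[0,0,-0.001,0,0,0],[0,0,-0.001,0,0,0]]])

```text
time: 5.58
ee_pos: [0.5497, 0.039, 0.0132]
eef_rot: [-0.513, -0.485, 0.487, 0.514]
ft_force: [-14.0, 1.4, 7.3]
width: 0.026
```

arm_command(targets=[[[0,0,-0.001,0,0,0],[0,0,0,0,0,0]]])

```text
time: 5.75
ee_pos: [0.5496, 0.039, 0.013]
eef_rot: [-0.512, -0.485, 0.488, 0.515]
ft_force: [-15.3, 1.9, 7.8]
width: 0.0264
```

arm_command(targets=[[[0,0,-0.001,0,0,0],[0,0,-0.001,0,0,0]]])

```text
time: 5.92
ee_pos: [0.5497, 0.0389, 0.0125]
eef_rot: [-0.511, -0.484, 0.489, 0.516]
ft_force: [-26.5, 1.3, 13.2]
width: 0.0262
```

arm_command(targets=[[[0,0,0.02,0,0,0],[0,0,0.02,0,0,0],[0,-0.04,0.02,0,0,0],[0,-0.04,0,0,0,0],[0,-0.04,0,0,0,0],[0,-0.04,0,0,0,0],[0,-0.04,0,0,0,0],[0,-0.04,0,0,0,0],[0,0,0,0,0,0],[0,0,0,0,0,0]]], hand=1)

```text
time: 6.75
ee_pos: [0.4977, 0.0418, 0.2538]
eef_rot: [0.515, 0.488, -0.484, -0.512]
ft_force: [0.3, -1.0, -0.3]
width: 0.0831
```

Run:
```python
from h import *
import cv2,pickle
s=readout.read_state();print(s["time"],np.round(s["ee_pos"],4),np.round(s["joint_positions"],3),s["ft_force"])
for n in ["wrist","scene","top"]:
    c=getcam(n);cv2.imwrite(f"pics/{n}3.png",c["im"]);pickle.dump(c,open(f"{n}3.pkl","wb"))
a=cv2.imread("pics/scene3.png")[185:305,210:370]; cv2.imwrite("pics/sc3.png",cv2.resize(a,None,fx=5,fy=5,interpolation=cv2.INTER_CUBIC))
a=cv2.imread("pics/top3.png")[135:255,205:365]; cv2.imwrite("pics/tc3.png",cv2.resize(a,None,fx=5,fy=5,interpolation=cv2.INTER_CUBIC))
```

```text
6.75 [0.4977 0.0418 0.2538] [-0.588  0.017  0.422  1.764 -0.008  1.355  1.351] [ 0.3211564  -1.01307353 -0.25908983]
```

View pics/sc3.png

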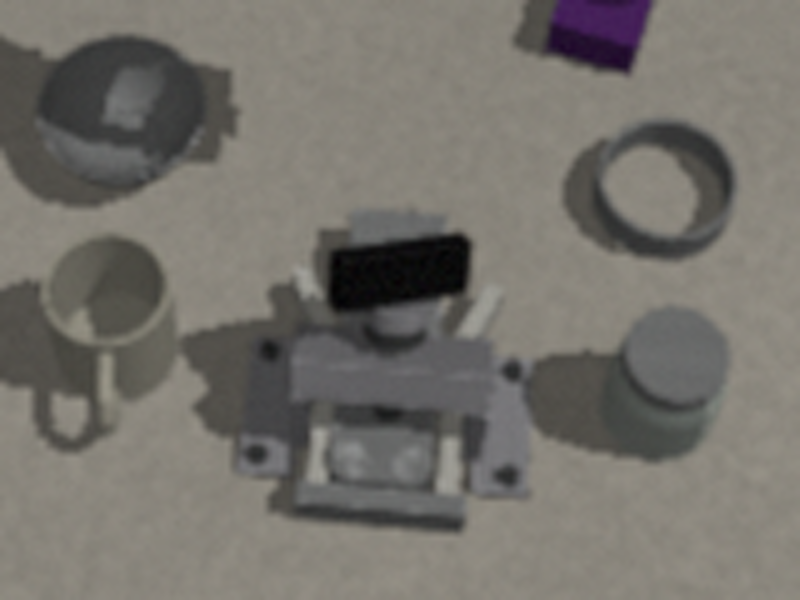

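View pics/tc3.png

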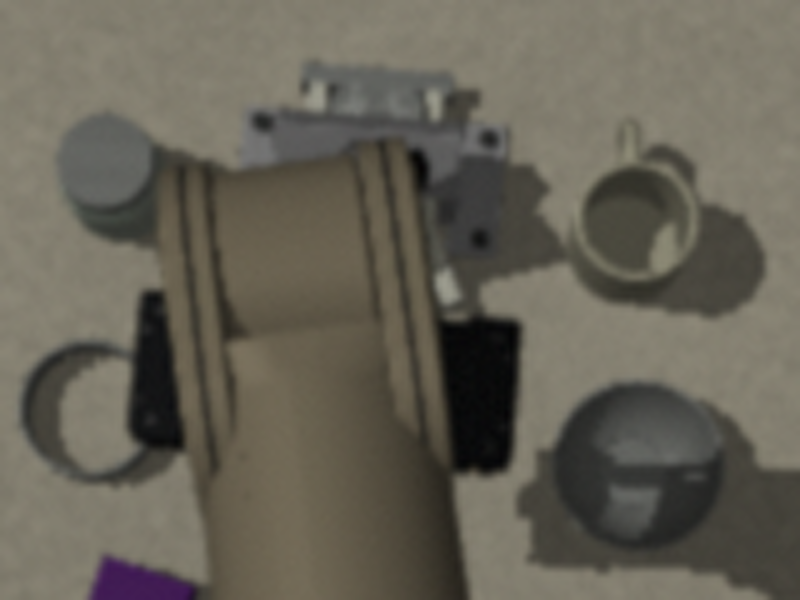

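View pics/wrist3.png

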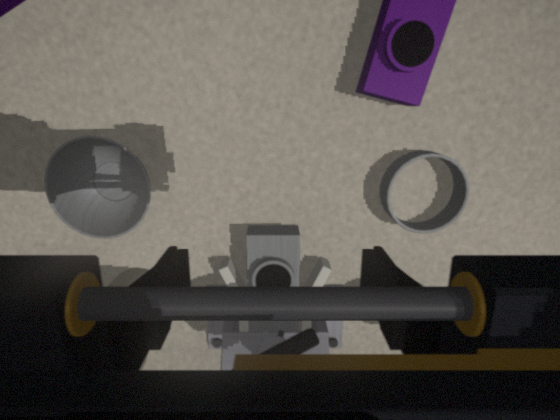

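Run:
```python
import cv2
a=cv2.imread("pics/wrist3.png")[215:365,195:355]; cv2.imwrite("pics/wc3.png",cv2.resize(a,None,fx=5,fy=4,interpolation=cv2.INTER_CUBIC))
```

```text
(no output)
```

View pics/wc3.png

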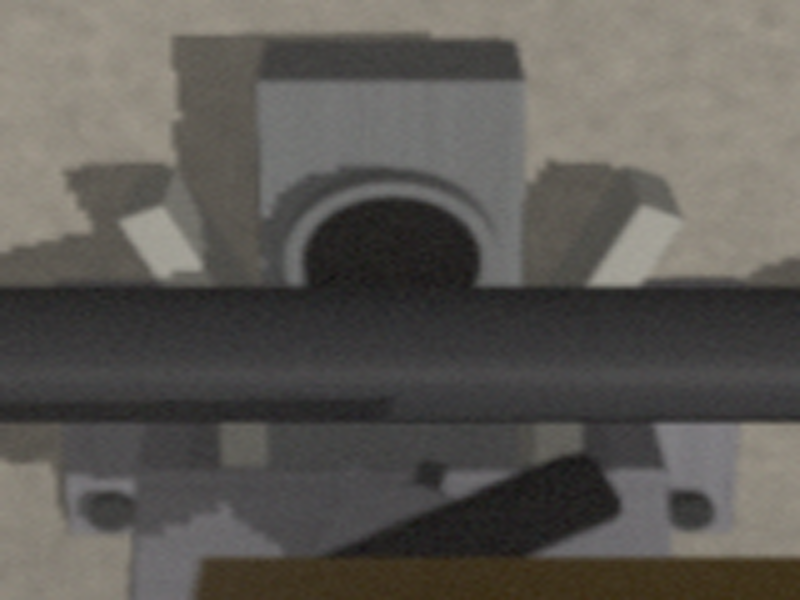

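Run:
```python
from h import *
import pickle
W=pickle.load(open("wrist3.pkl","rb"))
w=lambda u,v,z:np.round(onz(W,195+u/5,215+v/4,z),4)
a,b=w(258,79,.036),w(524,77,.036);print("rear",a,b,(a+b)/2)
print("rear bottom",w(263,42,0),w(518,41,0))
print("flare",w(120,220,.03),w(170,207,.03),"|",w(683,219,.03),w(640,207,.03))
print("bolts",w(108,510,.01),w(692,510,.01))
```

```text
rear [0.5583 0.0068 0.036 ] [0.561  0.0653 0.036 ] [0.55965 0.03605 0.036  ]
rear bottom [0.5596 0.0053 0.    ] [0.5627 0.0662 0.    ]
flare [ 0.6016 -0.0288  0.03  ] [ 0.5982 -0.0169  0.03  ] | [0.6086 0.1005 0.03  ] [0.6043 0.0907 0.03  ]
bolts [ 0.7123 -0.0458  0.01  ] [0.7208 0.1044 0.01  ]
```

```bash
cat >> h.py <<'E'
psi=-0.053; O=np.array([.6495,.033,0])
DX=np.array([np.cos(psi),np.sin(psi),0]);DY=np.array([-np.sin(psi),np.cos(psi),0]);DZ=np.array([0,0,1.])
a35=np.radians(35); AX=-np.sin(a35)*DX+np.cos(a35)*DZ; PX=np.cos(a35)*DX+np.sin(a35)*DZ
G=O-.004*DX+.128*DZ
def barax(th): # th: anticlockwise of dock y
    y=np.cos(th)*DY-np.sin(th)*PX; x=np.cross(y,AX); return x,y
E
python3 - <<'E'
from h import *
import pickle
T=pickle.load(open("top1.pkl","rb"));S=pickle.load(open("scene3.pkl","rb"))
for th in (.45,.55,.65):
    x,y=barax(th)
    for n,c,o in(("T",T,(205,135)),("S",S,(210,185))):
        L=[]
        for sz in(.014,-.022):
          for sx,sy in((-1,-1),(-1,1),(1,1),(1,-1)):
            u,v=proj(c,G+sx*.008*x+sy*.042*y+sz*AX);L.append((int((u-o[0])*5),int((v-o[1])*5)))
        print(th,n,L)
print(barax(.55))
E
```

```text
0.45 T [(429, 185), (300, 232), (289, 209), (419, 161), (432, 163), (305, 209), (295, 187), (422, 140)]
0.45 S [(323, 243), (458, 225), (470, 237), (334, 256), (319, 299), (453, 280), (465, 293), (330, 313)]
0.55 T [(428, 178), (304, 237), (291, 215), (415, 155), (430, 157), (309, 215), (297, 193), (418, 134)]
0.55 S [(325, 246), (454, 222), (468, 234), (338, 259), (321, 303), (448, 277), (462, 289), (334, 316)]
0.65 T [(425, 172), (309, 242), (294, 221), (410, 150), (428, 150), (314, 220), (299, 199), (413, 129)]
0.65 S [(327, 250), (448, 219), (465, 230), (343, 262), (323, 307), (443, 274), (460, 286), (339, 319)]
(array([0.72505606, 0.48495821, 0.48898798]), array([-0.38239645,  0.87400931, -0.29980108]))
```

Run:
```python
from h import *
import pickle,cv2
T=pickle.load(open("top1.pkl","rb"));S=pickle.load(open("scene3.pkl","rb"))
for n,c,o in(("T",T,(205,135)),("S",S,(210,185))):
    im=cv2.resize(c["im"][o[1]:o[1]+120,o[0]:o[0]+160],None,fx=5,fy=5,interpolation=cv2.INTER_CUBIC)
    m=(im.max(2)<35).astype(np.uint8)
    k,_=cv2.findContours(m,0,2)
    for q in k:
        if cv2.contourArea(q)>3000: print(n,cv2.contourArea(q),cv2.minAreaRect(q),cv2.approxPolyDP(q,6,True)[:,0].tolist())
```

```text
T 7989.5 ((493.5, 529.0), (140.0, 73.0), 90.0) [[491, 459], [477, 473], [457, 474], [478, 599], [522, 599], [530, 468]]
T 4785.0 ((174.5, 505.0), (148.0, 53.0), 90.0) [[163, 431], [154, 519], [160, 536], [148, 567], [186, 579], [201, 569], [176, 433]]
T 4978.5 ((360.3977355957031, 189.42909240722656), (43.086570739746094, 141.3924560546875), 69.71744537353516) [[426, 163], [419, 152], [386, 157], [296, 193], [293, 211], [311, 230], [424, 188]]
S 7723.0 ((398.7275390625, 273.779052734375), (62.32941818237305, 143.25155639648438), 82.71105194091797) [[467, 243], [442, 237], [336, 251], [330, 301], [337, 310], [459, 291]]
```

```bash
cat >> h.py <<'E'
def goalR(th):
    x,y=barax(th); ty=-AX; return np.stack([x,ty,np.cross(x,ty)],1)
E
python3 - <<'E'
from h import *
s=readout.read_state();R=Ro.from_quat(s["eef_rot"]).as_matrix()
Rg=goalR(.455);print(np.round(Rg,3))
rv=Ro.from_matrix(R.T@Rg).as_rotvec(degrees=True);print("rv",rv,np.linalg.norm(rv),"/10",rv/10)
for h in(.06,-.017):
  P=G+h*AX; print(h,P,"in goal axes from here",Rg.T@(P-s["ee_pos"]))
E
```

```text
[[ 0.758  0.573 -0.312]
 [ 0.4   -0.03   0.916]
 [ 0.515 -0.819 -0.252]]
rv [-31.24555761  61.73644402 -19.56465429] 71.90583486890664 /10 [-3.12455576  6.1736444  -1.95646543]
0.06 [0.61113935 0.03503502 0.17714912] in goal axes from here [ 0.04760754  0.12609355 -0.02388661]
-0.017 [0.65524272 0.03269535 0.11407442] in goal axes from here [ 0.04760754  0.20309355 -0.02388661]
```

arm_command(targets=[[[0,0,0,-2.84,5.61,-1.78],[0,0,0,-2.84,5.61,-1.78],[0,0,0,-2.84,5.61,-1.78],[0,0,0,-2.84,5.61,-1.78],[0,0,0,-2.84,5.61,-1.78],[0,0,0,-2.84,5.61,-1.78],[0,0,0,-2.84,5.61,-1.78],[0,0,0,-2.84,5.61,-1.78],[0,0,0,-2.84,5.61,-1.78],[0,0,0,-2.84,5.61,-1.78],[0,0,0,-2.84,5.61,-1.78],[0,0,0,0,0,0]]], hand=0.7)

```text
time: 7.9
ee_pos: [0.494, 0.0422, 0.2484]
eef_rot: [0.714, 0.339, 0.073, -0.608]
ft_force: [-1.2, 0.3, 0.3]
width: 0.0607
```

Run:
```python
from h import *
s=readout.read_state();R=Ro.from_quat(s["eef_rot"]).as_matrix()
Rg=goalR(.455);print(s["ee_pos"],s["joint_positions"])
print("rv",Ro.from_matrix(R.T@Rg).as_rotvec(degrees=True))
for h in(.06,-.017):
  P=G+h*AX; print(h,"in cur axes",R.T@(P-s["ee_pos"]))
```

```text
[0.49395871 0.04219125 0.24840537] [-0.3495993  -0.40902494  0.01189484  2.25506946  0.33486157  0.74903825
 -0.12280294]
rv [ 0.05477604 -0.26715661 -0.01073433]
0.06 in cur axes [ 0.04939563  0.12571946 -0.02479231]
-0.017 in cur axes [ 0.04940989  0.20271942 -0.02471866]
```

arm_command(targets=[[[0.016,0,-0.008,0,0,0],[0.016,0,-0.008,0,0,0],[0.017,0.03,-0.009,0,0,0],[0,0.032,0,0,0,0],[0,0.032,0,0,0,0],[0,0.032,0,0,0,0],[0,0,0,0,0,0],[0,0,0,0,0,0]]])

```text
time: 8.57
ee_pos: [0.612, 0.0339, 0.1762]
eef_rot: [0.715, 0.34, 0.068, -0.607]
ft_force: [0.5, 0.2, 0.1]
width: 0.0606
```

Run:
```python
from h import *
import cv2,pickle
s=readout.read_state();R=Ro.from_quat(s["eef_rot"]).as_matrix()
Rg=goalR(.455);print(s["time"],s["ee_pos"],s["joint_positions"])
print("rv",Ro.from_matrix(R.T@Rg).as_rotvec(degrees=True))
for h in(.06,-.017):
  P=G+h*AX; print(h,"in cur axes",R.T@(P-s["ee_pos"]))
for n in ["wrist","scene"]:
    c=getcam(n);cv2.imwrite(f"pics/{n}4.png",c["im"]);pickle.dump(c,open(f"{n}4.pkl","wb"))
a=cv2.imread("pics/scene4.png")[165:305,200:380]; cv2.imwrite("pics/sc4.png",cv2.resize(a,None,fx=4,fy=4,interpolation=cv2.INTER_CUBIC))
```

```text
8.5667 [0.61201853 0.03385134 0.17620408] [-0.34529232 -0.03958987  0.12426268  2.12415416  0.34372167  0.49327558
 -0.070222  ]
rv [-0.05431709  0.26677658 -0.29989671]
0.06 in cur axes [ 0.00029209 -0.00131414  0.00112021]
-0.017 in cur axes [0.00069495 0.07568477 0.00104628]
```

View pics/wrist4.png

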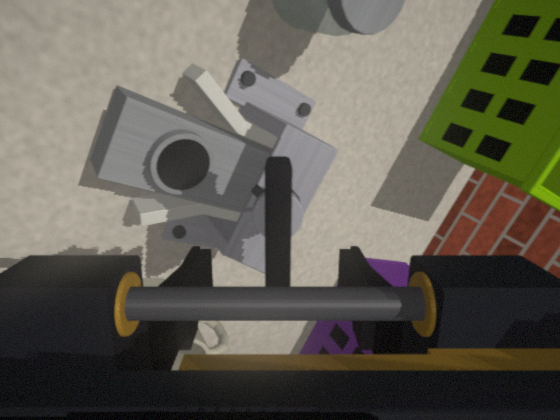

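View pics/sc4.png

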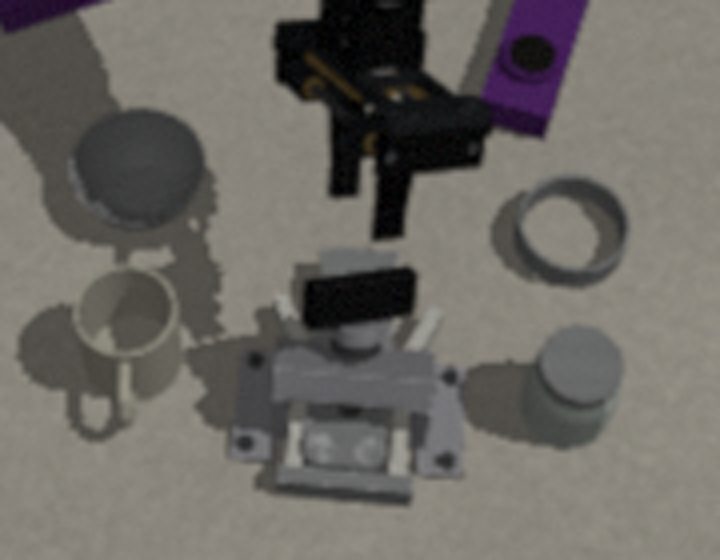

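arm_command(targets=[[[0.0005,0.02,0.001,0,0.2,-0.2],[0,0.02,0,0,0,0],[0,0.02,0,0,0,0],[0,0.015,0,0,0,0],[0,0,0,0,0,0],[0,0,0,0,0,0]]])

```text
time: 9.17
ee_pos: [0.656, 0.0339, 0.1191]
eef_rot: [0.713, 0.342, 0.073, -0.608]
ft_force: [-0.3, 0.2, -0.5]
width: 0.061
```

arm_command(targets=[[[0,0,0,0,0,0],[0,0,0,0,0,0],[0,0,0,0,0,0],[0,0,0,0,0,0],[0,0,0,0,0,0],[0,0,0,0,0,0],[0,0,0,0,0,0]]], hand=0, grip_force=25)

```text
time: 9.75
ee_pos: [0.6559, 0.0339, 0.1181]
eef_rot: [0.713, 0.341, 0.074, -0.608]
ft_force: [-0.1, -0.6, -0.4]
width: 0.0222
```

```bash
cat > st.py <<'E'
from h import *
s=readout.read_state();R=Ro.from_quat(s["eef_rot"]).as_matrix()
x=R[:,0]; th=-np.arctan2(x@-DY,x@PX)  # bar x = cos th PX + sin th DY
Gc=G-.017*AX
print("t",s["time"],"th",round(th,4),"tilt err",np.round(np.degrees(np.arccos(min(1,-R[:,1]@AX))),2),"torqueAX",round(float(s["torque"]@AX),3),"tq",np.round(s["torque"],2),"F",np.round(s["ft_force"],1),"w",round(s["width"],4),"dev tool",np.round(R.T@(s["ee_pos"]-Gc)*1000,1),"j",np.round(s["joint_positions"],2))
E
python3 st.py
```

```text
t 9.75 th 0.4519 tilt err 0.27 torqueAX 0.059 tq [-0.02  0.71  0.04] F [-0.1 -0.6 -0.4] w 0.0222 dev tool [ 3.  -2.9 -0.1] j [-0.33  0.14  0.14  2.09  0.37  0.34 -0.11]
```

arm_command(targets=[[[0,0,0,0,0,0],[0,0,0,0,0,0],[0,0,0,0,0,0],[0,0,0,0,0,0]]])

```text
time: 10.08
ee_pos: [0.6546, 0.0331, 0.1168]
eef_rot: [0.714, 0.34, 0.073, -0.608]
ft_force: [-7.3, -1.5, 2.9]
width: 0.016
```

```bash
python3 st.py
```

```text
t 10.0833 th 0.4519 tilt err 0.08 torqueAX 0.118 tq [-0.39  1.78 -0.19] F [-7.3 -1.5  2.9] w 0.016 dev tool [ 1.1 -2.6 -0.1] j [-0.33  0.14  0.14  2.09  0.37  0.34 -0.11]
```

arm_command(targets=[[[-0.0025,0,0,0,0,0],[0,0,0,0,0,0],[0,0,0,0,0,0]]], grip_force=35)

```text
time: 10.33
ee_pos: [0.6543, 0.0331, 0.1168]
eef_rot: [0.713, 0.342, 0.074, -0.608]
ft_force: [5.5, 1.2, -2.3]
width: 0.0156
```

```bash
python3 st.py
```

```text
t 10.3333 th 0.4522 tilt err 0.31 torqueAX 0.142 tq [-0.1   0.43  0.09] F [ 5.5  1.2 -2.3] w 0.0156 dev tool [ 0.9 -2.7 -0. ] j [-0.33  0.14  0.14  2.09  0.37  0.33 -0.11]
```

arm_command(targets=[[[0.001,0,0,0,4,0],[0,0,0,0,4,0],[0,0,0,0,4,0],[0,0,0,0,4,0]]])

```text
time: 10.67
ee_pos: [0.6543, 0.0331, 0.1166]
eef_rot: [0.696, 0.252, 0.173, -0.65]
ft_force: [-1.4, 0.3, 0.5]
width: 0.0159
```

```bash
python3 st.py
```

```text
t 10.6667 th 0.1695 tilt err 0.2 torqueAX 0.2 tq [-0.28  1.1   0.01] F [-1.4  0.3  0.5] w 0.0159 dev tool [ 0.8 -2.6  0.2] j [-0.37  0.14  0.19  2.09  0.35  0.33 -0.38]
```

arm_command(targets=[[[0,0,0,0,4,0],[0,0,0,0,4,0],[0,0,0,0,4,0],[0,0,0,0,4,0]]])

```text
time: 11.0
ee_pos: [0.6542, 0.033, 0.1166]
eef_rot: [-0.665, -0.159, -0.268, 0.679]
ft_force: [-1.5, 0.1, 0.2]
width: 0.0157
```

```bash
python3 st.py
```

```text
t 11.0 th -0.1097 tilt err 0.19 torqueAX 0.175 tq [-0.28  1.19 -0.02] F [-1.5  0.1  0.2] w 0.0157 dev tool [ 0.6 -2.6  0.3] j [-0.41  0.14  0.23  2.1   0.34  0.33 -0.64]
```

arm_command(targets=[[[0,0,0,0,4,0],[0,0,0,0,4,0],[0,0,0,0,4,0],[0,0,0,0,3,0]]])

```text
time: 11.33
ee_pos: [0.6541, 0.0331, 0.1165]
eef_rot: [-0.625, -0.069, -0.353, 0.694]
ft_force: [-2.3, -0.0, 0.2]
width: 0.0158
```

```bash
python3 st.py
```

```text
t 11.3333 th -0.3717 tilt err 0.18 torqueAX 0.206 tq [-0.31  1.26 -0.01] F [-2.3 -0.   0.2] w 0.0158 dev tool [ 0.3 -2.6  0.5] j [-0.45  0.14  0.27  2.1   0.32  0.33 -0.89]
```

arm_command(targets=[[[0,0,0,0,2,0],[0,0,0,0,1,0]]])

```text
time: 11.5
ee_pos: [0.6541, 0.0331, 0.1165]
eef_rot: [-0.615, -0.051, -0.368, 0.695]
ft_force: [-3.8, -1.1, 1.8]
width: 0.0159
```

```bash
python3 st.py
```

```text
t 11.5 th -0.4221 tilt err 0.18 torqueAX 0.288 tq [-0.4   1.41  0.02] F [-3.8 -1.1  1.8] w 0.0159 dev tool [ 0.3 -2.7  0.5] j [-0.46  0.14  0.28  2.1   0.32  0.33 -0.94]
```

arm_command(targets=[[[0,0,0,0,2,0],[0,0,0,0,1,0]]])

```text
time: 11.67
ee_pos: [0.6541, 0.0331, 0.1165]
eef_rot: [-0.606, -0.033, -0.384, 0.696]
ft_force: [-4.1, -0.8, 0.2]
width: 0.0157
```

```bash
python3 st.py
```

```text
t 11.6667 th -0.4741 tilt err 0.18 torqueAX 0.26 tq [-0.36  1.52  0.01] F [-4.1 -0.8  0.2] w 0.0157 dev tool [ 0.2 -2.7  0.5] j [-0.47  0.14  0.29  2.1   0.31  0.33 -0.99]
```

arm_command(targets=[[[0,0,0,0,1.5,0],[0,0,0,0,1.5,0]]])

```text
time: 11.83
ee_pos: [0.6541, 0.0331, 0.1165]
eef_rot: [-0.595, -0.015, -0.4, 0.697]
ft_force: [-5.4, -0.3, -0.8]
width: 0.0159
```

```bash
python3 st.py
```

```text
t 11.8333 th -0.5269 tilt err 0.18 torqueAX 0.23 tq [-0.35  1.87 -0.03] F [-5.4 -0.3 -0.8] w 0.0159 dev tool [ 0.2 -2.6  0.6] j [-0.48  0.14  0.3   2.1   0.31  0.33 -1.04]
```

arm_command(targets=[[[0,0,0,0,1.5,0],[0,0,0,0,1.5,0]]])

```text
time: 12.0
ee_pos: [0.6541, 0.0331, 0.1164]
eef_rot: [-0.585, 0.004, -0.415, 0.697]
ft_force: [-5.4, -0.7, -0.3]
width: 0.0161
```

```bash
python3 st.py
python3 - <<'E'
from h import *
import cv2,pickle
for n in ["wrist","scene"]:
    c=getcam(n);cv2.imwrite(f"pics/{n}5.png",c["im"]);pickle.dump(c,open(f"{n}5.pkl","wb"))
a=cv2.imread("pics/scene5.png")[205:305,220:350]; cv2.imwrite("pics/sc5.png",cv2.resize(a,None,fx=6,fy=6,interpolation=cv2.INTER_CUBIC))
E
```

```text
t 12.0 th -0.5796 tilt err 0.17 torqueAX 0.252 tq [-0.34  1.82  0.  ] F [-5.4 -0.7 -0.3] w 0.0161 dev tool [ 0.1 -2.6  0.6] j [-0.48  0.14  0.31  2.1   0.31  0.33 -1.09]
```

View pics/wrist5.png

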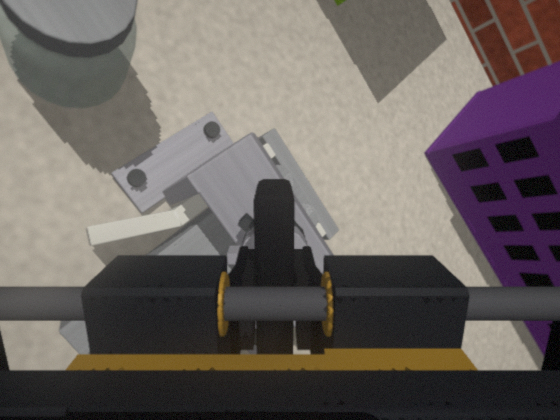

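View pics/sc5.png

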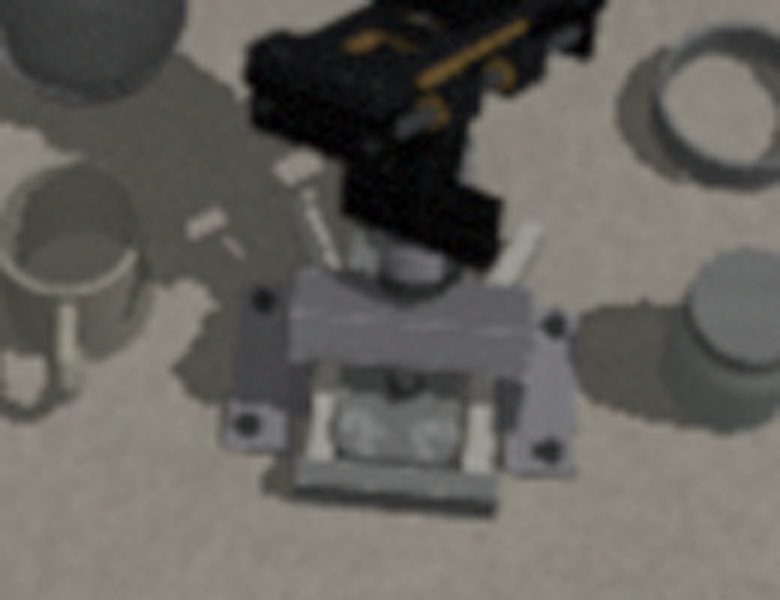

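Run:
```python
import cv2
a=cv2.imread("pics/wrist5.png")[180:260,200:320]; cv2.imwrite("pics/wc5.png",cv2.resize(a,None,fx=6,fy=6,interpolation=cv2.INTER_CUBIC))
```

```text
(no output)
```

View pics/wc5.png

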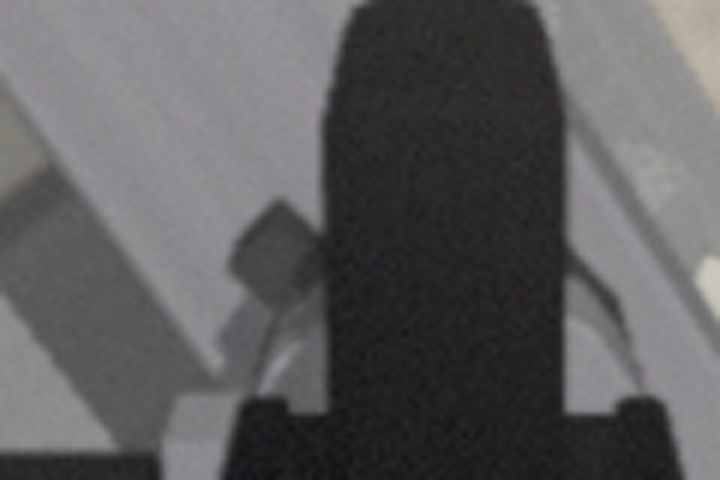

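arm_command(targets=[[[0,0,0,0,1,0],[0,0,0,0,1,0]]])

```text
time: 12.27
ee_pos: [0.6541, 0.0332, 0.1165]
eef_rot: [-0.577, 0.016, -0.425, 0.697]
ft_force: [-6.5, -0.3, 0.1]
width: 0.0158
```

```bash
python3 st.py
```

```text
t 12.2667 th -0.6139 tilt err 0.18 torqueAX 0.265 tq [-0.36  1.86  0.  ] F [-6.5 -0.3  0.1] w 0.0158 dev tool [ 0.1 -2.6  0.6] j [-0.49  0.14  0.31  2.1   0.31  0.33 -1.12]
```

Run:
```python
from h import *
import cv2,pickle
c=getcam("wrist");cv2.imwrite("pics/wrist6.png",c["im"])
a=cv2.imread("pics/wrist4.png")[150:230,220:330]; b=c["im"][180:260,200:310]
cv2.imwrite("pics/wc6.png",cv2.resize(np.hstack([a,b]),None,fx=3.6,fy=3.6,interpolation=cv2.INTER_CUBIC))
```

```text
(no output)
```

View pics/wc6.png

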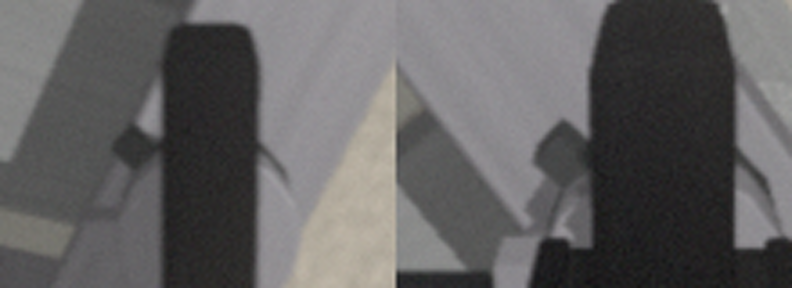

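arm_command(targets=[[[0,0,0,0,1,0],[0,0,0,0,1,0]]])

```text
time: 12.48
ee_pos: [0.6541, 0.0332, 0.1165]
eef_rot: [-0.57, 0.028, -0.435, 0.696]
ft_force: [-6.3, -1.1, 0.2]
width: 0.0156
```

```bash
python3 st.py
```

```text
t 12.4833 th -0.6487 tilt err 0.18 torqueAX 0.308 tq [-0.38  1.83  0.04] F [-6.3 -1.1  0.2] w 0.0156 dev tool [ 0.1 -2.6  0.6] j [-0.49  0.14  0.32  2.1   0.3   0.33 -1.15]
```

arm_command(targets=[[[0,0,0,0,1,0],[0,0,0,0,1,0]]])

```text
time: 12.65
ee_pos: [0.6541, 0.0332, 0.1165]
eef_rot: [-0.562, 0.04, -0.445, 0.696]
ft_force: [-7.3, -1.4, -0.0]
width: 0.0157
```

```bash
python3 st.py;python3 - <<'E'
from h import *
import cv2,pickle
c=getcam("wrist");cv2.imwrite("pics/wrist7.png",c["im"])
a=cv2.imread("pics/wrist6.png")[180:260,200:310]; b=c["im"][180:260,200:310]
cv2.imwrite("pics/wc7.png",cv2.resize(np.hstack([a,b]),None,fx=3.6,fy=3.6,interpolation=cv2.INTER_CUBIC))
E
```

```text
t 12.65 th -0.6836 tilt err 0.18 torqueAX 0.379 tq [-0.49  1.89  0.05] F [-7.3 -1.4 -0. ] w 0.0157 dev tool [ 0.1 -2.6  0.6] j [-0.5   0.14  0.32  2.1   0.3   0.33 -1.19]
```

View pics/wc7.png

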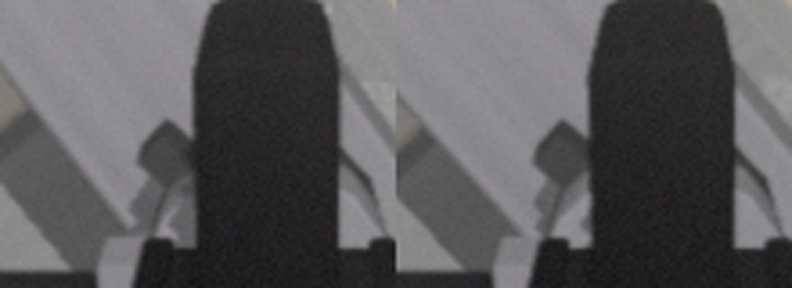

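arm_command(targets=[[[0,0,0,0,1,0],[0,0,0,0,1,0]]])

```text
time: 12.87
ee_pos: [0.6541, 0.0332, 0.1164]
eef_rot: [-0.554, 0.052, -0.455, 0.695]
ft_force: [-6.7, -1.0, 0.1]
width: 0.0158
```

```bash
python3 st.py
```

```text
t 12.8667 th -0.7184 tilt err 0.18 torqueAX 0.417 tq [-0.43  1.94  0.14] F [-6.7 -1.   0.1] w 0.0158 dev tool [ 0.  -2.6  0.6] j [-0.51  0.14  0.33  2.1   0.3   0.33 -1.22]
```

arm_command(targets=[[[0,0,0,0,1,0],[0,0,0,0,1,0]]])

```text
time: 13.03
ee_pos: [0.6541, 0.0332, 0.1165]
eef_rot: [-0.546, 0.064, -0.465, 0.694]
ft_force: [-6.2, -1.0, -0.6]
width: 0.0159
```

```bash
python3 st.py;python3 - <<'E'
from h import *
import cv2,pickle
c=getcam("wrist");cv2.imwrite("pics/wrist8.png",c["im"])
a=cv2.imread("pics/wrist7.png")[180:260,200:310]; b=c["im"][180:260,200:310]
cv2.imwrite("pics/wc8.png",cv2.resize(np.hstack([a,b]),None,fx=3.6,fy=3.6,interpolation=cv2.INTER_CUBIC))
E
```

```text
t 13.0333 th -0.7534 tilt err 0.17 torqueAX 0.416 tq [-0.44  1.93  0.13] F [-6.2 -1.  -0.6] w 0.0159 dev tool [-0.  -2.6  0.6] j [-0.51  0.14  0.33  2.1   0.3   0.33 -1.25]
```

View pics/wc8.png

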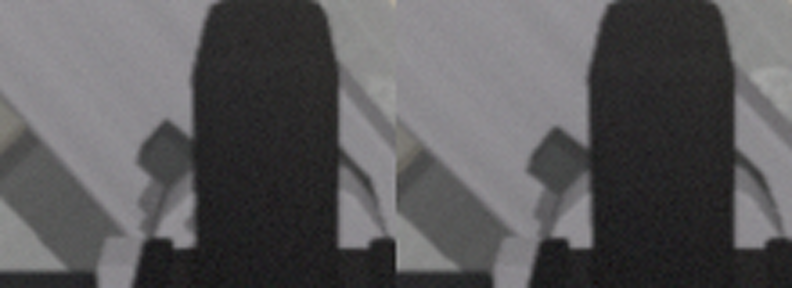

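arm_command(targets=[[[0,0,0,0,2,0],[0,0,0,0,2,0],[0,0,0,0,2,0],[0,0,0,0,1.5,0]]])

```text
time: 13.42
ee_pos: [0.654, 0.0332, 0.1164]
eef_rot: [-0.515, 0.11, -0.499, 0.688]
ft_force: [-6.1, 0.4, 0.4]
width: 0.0157
```

```bash
python3 st.py;python3 - <<'E'
from h import *
import cv2,pickle
c=getcam("wrist");cv2.imwrite("pics/wrist9.png",c["im"])
a=cv2.imread("pics/wrist7.png")[180:260,200:310]; b=c["im"][180:260,200:310]
cv2.imwrite("pics/wc9.png",cv2.resize(np.hstack([a,b]),None,fx=3.6,fy=3.6,interpolation=cv2.INTER_CUBIC))
E
```

```text
t 13.4167 th -0.8852 tilt err 0.17 torqueAX 0.362 tq [-0.41  1.97  0.08] F [-6.1  0.4  0.4] w 0.0157 dev tool [-0.2 -2.6  0.5] j [-0.53  0.14  0.36  2.1   0.29  0.33 -1.37]
```

View pics/wc9.png

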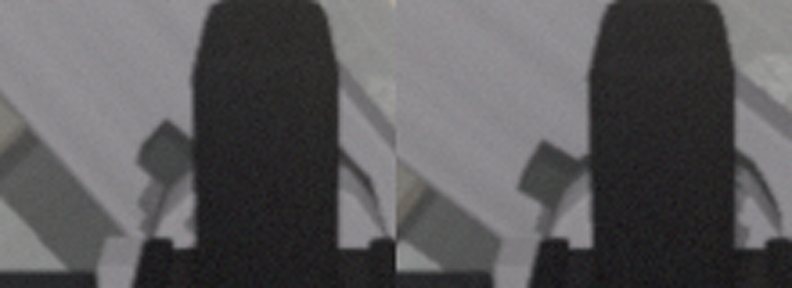

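arm_command(targets=[[[0,0,0,0,0,0],[0,0,0,0,0,0],[0,0,0,0,0,0],[0,0,0,0,0,0],[0,0,0,0,0,0],[0,0,0,0,0,0],[0,0,0,0,0,0]]], hand=0.7)

```text
time: 14.05
ee_pos: [0.6549, 0.0334, 0.1173]
eef_rot: [-0.514, 0.108, -0.499, 0.689]
ft_force: [-0.4, -0.3, 0.3]
width: 0.0541
```

```bash
python3 st.py
```

```text
t 14.05 th -0.8833 tilt err 0.28 torqueAX 0.048 tq [-0.02  0.82  0.01] F [-0.4 -0.3  0.3] w 0.0541 dev tool [ 0.5 -2.9  1.6] j [-0.53  0.14  0.36  2.1   0.29  0.33 -1.37]
```

arm_command(targets=[[[0,-0.01,0,0,0,0],[0,-0.03,0,0,0,0],[0,-0.04,0,0,0,0],[0,-0.04,0,0,0,0],[0,0,0,0,0,0],[0,0,0,0,0,0]]])

```text
time: 14.55
ee_pos: [0.5861, 0.0374, 0.2183]
eef_rot: [-0.512, 0.107, -0.5, 0.69]
ft_force: [0.2, 0.4, -0.7]
width: 0.0611
```

```bash
python3 st.py
python3 - <<'E'
from h import *
import cv2,pickle
for n in ["wrist","scene","top"]:
    c=getcam(n);cv2.imwrite(f"pics/{n}10.png",c["im"]);pickle.dump(c,open(f"{n}10.pkl","wb"))
a=cv2.imread("pics/scene10.png")[185:305,210:370]; cv2.imwrite("pics/sc10.png",cv2.resize(a,None,fx=5,fy=5,interpolation=cv2.INTER_CUBIC))
a=cv2.imread("pics/wrist10.png")[100:260,190:350]; cv2.imwrite("pics/wc10.png",cv2.resize(a,None,fx=3.6,fy=3.6,interpolation=cv2.INTER_CUBIC))
E
```

```text
t 14.55 th -0.8845 tilt err 0.6 torqueAX 0.042 tq [-0.04  0.83 -0.  ] F [ 0.2  0.4 -0.7] w 0.0611 dev tool [   1.3 -125.1    4.3] j [-0.59 -0.18  0.32  2.15  0.41  0.6  -1.47]
```

View pics/sc10.png

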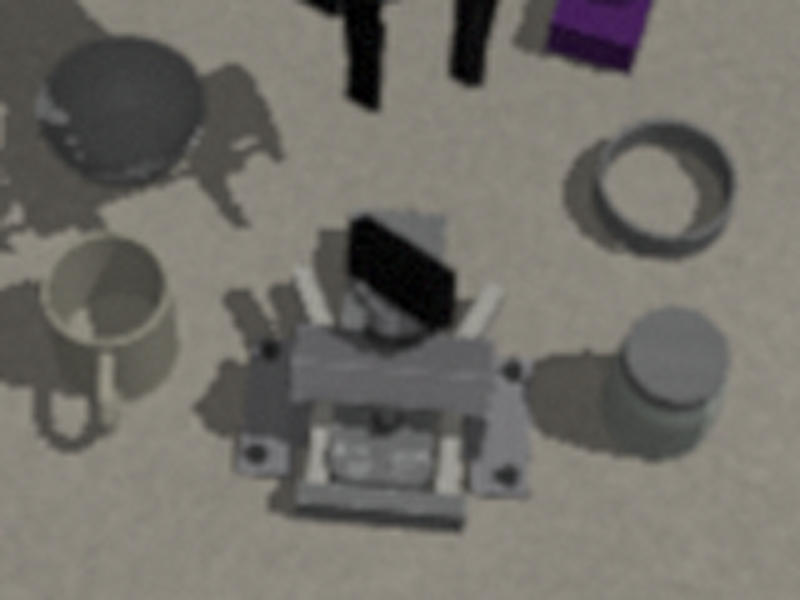

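View pics/wc10.png

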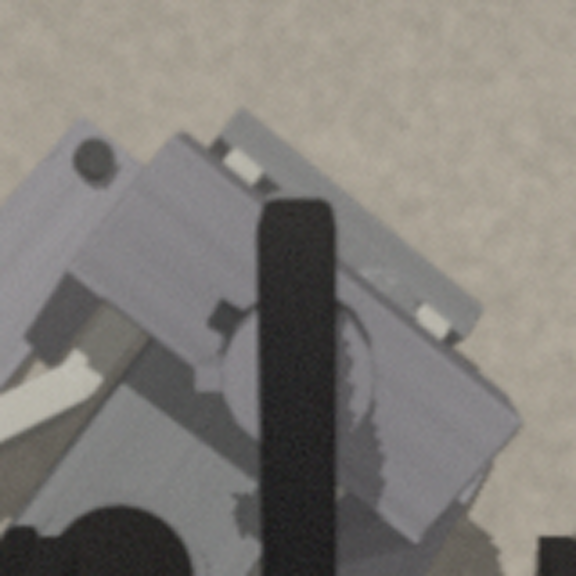

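View pics/scene10.png

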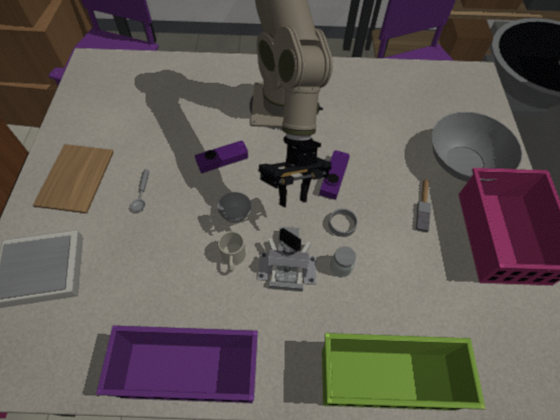

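Run:
```python
from h import *
import pickle,cv2
W4=pickle.load(open("wrist4.pkl","rb"));W10=pickle.load(open("wrist10.pkl","rb"))
W5=pickle.load(open("wrist5.pkl","rb"))
def loc(c,u,v,h,th):
    d=ray(c,u,v);P=c["C"]+d*(((G+h*AX)-c["C"])@AX)/(d@AX)-G
    x,y=barax(th);q=np.array([P@x,P@y]);return np.round(np.hypot(*q)*1000,1),round(float(np.arctan2(q[1],q[0])),3)
for h in(-.025,-.03,-.035,-.04,-.045):
    print(h,"W4",loc(W4,257.5,190.8,h,.455),"W5",loc(W5,246,222,h,-.58),"W10 dark",loc(W10,252.5,187.8,h,-.885),"light",loc(W10,247,205,h,-.885))
a=cv2.imread("pics/wrist4.png")[140:260,210:330]; cv2.imwrite("pics/wc4b.png",cv2.resize(a,None,fx=5,fy=5,interpolation=cv2.INTER_CUBIC))
```

```text
-0.025 W4 (np.float64(21.7), 2.221) W5 (np.float64(24.0), 2.186) W10 dark (np.float64(21.7), 2.432) light (np.float64(21.3), -3.12)
-0.03 W4 (np.float64(20.9), 2.263) W5 (np.float64(23.0), 2.24) W10 dark (np.float64(21.3), 2.478) light (np.float64(21.8), -3.061)
-0.035 W4 (np.float64(20.3), 2.309) W5 (np.float64(22.1), 2.298) W10 dark (np.float64(20.9), 2.526) light (np.float64(22.3), -3.005)
-0.04 W4 (np.float64(19.6), 2.358) W5 (np.float64(21.2), 2.362) W10 dark (np.float64(20.6), 2.575) light (np.float64(22.9), -2.952)
-0.045 W4 (np.float64(19.0), 2.41) W5 (np.float64(20.4), 2.43) W10 dark (np.float64(20.3), 2.626) light (np.float64(23.5), -2.902)
```

View pics/wc4b.png

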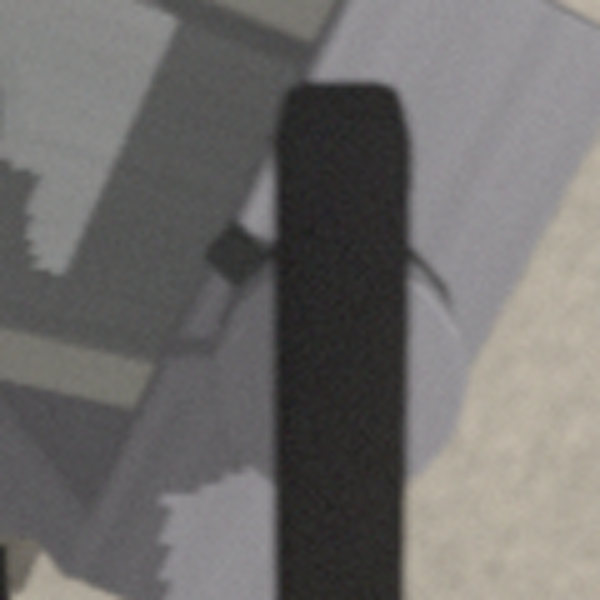

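Run:
```python
from h import *
import pickle,cv2
W4=pickle.load(open("wrist4.pkl","rb"));W10=pickle.load(open("wrist10.pkl","rb"))
def crop(c,th,h=-.03):
    # rectify plane perpendicular to the axis at height h, in handle coordinates
    x,y=barax(th);pts=[(-.035,.035),(.035,.035),(.035,-.035),(-.035,-.035)]
    src=np.float32([proj(c,G+h*AX+a*x+b*y) for a,b in pts])
    M=cv2.getPerspectiveTransform(src,np.float32([(0,0),(390,0),(390,390),(0,390)]))
    return cv2.warpPerspective(c["im"],M,(390,390),flags=cv2.INTER_CUBIC)
im=np.hstack([crop(W4,.455),crop(W10,-.885)])
im=cv2.convertScaleAbs(im,alpha=1.6)
cv2.imwrite("pics/rect.png",im)
```

```text
(no output)
```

View pics/rect.png

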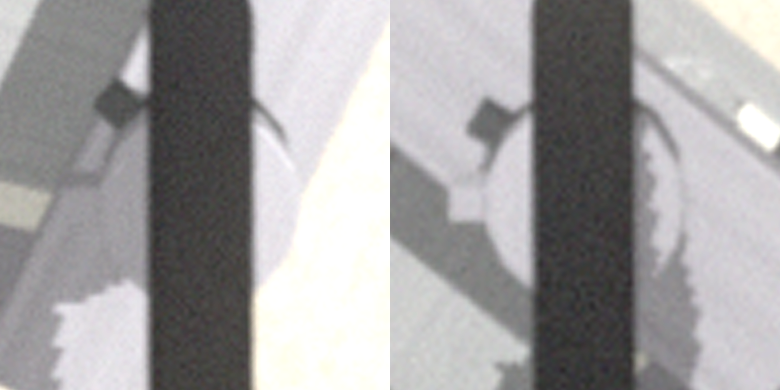

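arm_command(targets=[[[-0.02,0,0.02,0,0,0],[-0.02,0,0.02,0,0,0],[0,0,0.02,0,0,0],[0,0,0,0,0,0],[0,0,0,0,0,0]]])

```text
time: 15.12
ee_pos: [0.6065, 0.1049, 0.2256]
eef_rot: [-0.516, 0.109, -0.499, 0.688]
ft_force: [-0.4, -0.5, -0.9]
width: 0.061
```

Run:
```python
from h import *
import cv2,pickle
c=getcam("wrist");cv2.imwrite("pics/wrist11.png",c["im"]);pickle.dump(c,open("wrist11.pkl","wb"))
u,v=proj(c,G-.03*AX);u,v=int(u),int(v);print(u,v)
v0=max(0,v-60);u0=max(0,u-75)
cv2.imwrite("pics/wc11.png",cv2.convertScaleAbs(cv2.resize(c["im"][v0:v0+120,u0:u0+150],None,fx=5,fy=5,interpolation=cv2.INTER_CUBIC),alpha=1.6));print(u0,v0)
```

```text
319 265
244 205
```

View pics/wc11.png

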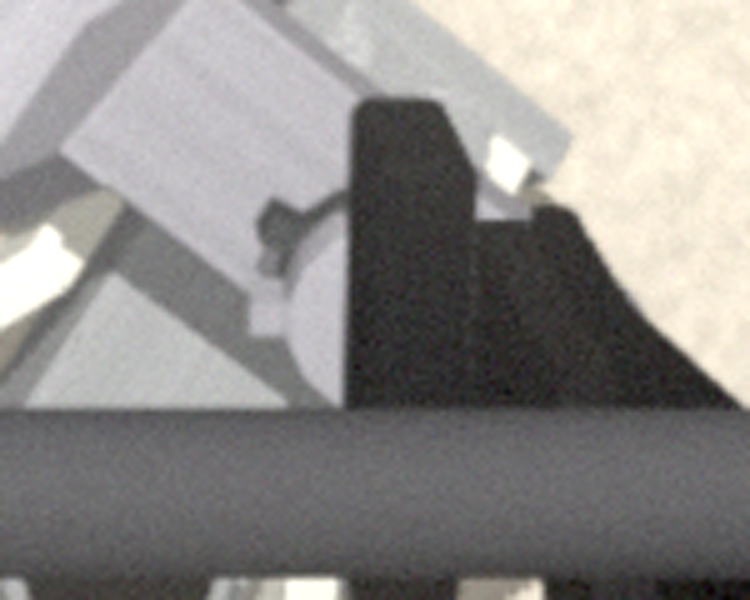

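Run:
```python
from h import *
import pickle
A=pickle.load(open("wrist10.pkl","rb"));B=pickle.load(open("wrist11.pkl","rb"))
x,y=barax(-.885)
for n,p,q in(("dark",(252.5,187.8),(299.4,249.4)),("light",(247.5,204.7),(297.4,267.4)),("hubC?",(0,0),(0,0))):
    if n[0]=='h':continue
    P=tri([A,B],[p,q])-G; print(n,"x,y,h mm",np.round([P@x*1e3,P@y*1e3,P@AX*1e3],1),"ang",np.arctan2(P@y,P@x))
```

```text
dark x,y,h mm [-17.5  10.6 -42.3] ang 2.597531077239319
light x,y,h mm [-20.5  -0.2 -26.4] ang -3.1316263959697617
```

arm_command(targets=[[[0,-0.03,0,0,0,0],[0,-0.03,0,0,0,0],[0,0,0,0,0,0],[0,0,0,0,0,0],[0,0,0,0,0,0]]])

```text
time: 15.58
ee_pos: [0.5714, 0.1053, 0.2752]
eef_rot: [-0.515, 0.109, -0.499, 0.688]
ft_force: [-0.4, -0.1, -0.9]
width: 0.0611
```

Run:
```python
from h import *
s=readout.read_state();print(s["time"],s["ft_force"],np.abs(s["joint_vel"]).max())
print(r.close_job())
```

```text
15.5833 [-0.36615187 -0.06817447 -0.90769492] 0.017293669684212917
the job is handed in; nothing more can be done
None
```

I pushed the steel cassette home, turned the handle clockwise to the clutch's first slip, let go, backed off and handed the job in at 15.6 s.

- **Cassette home:** the push stopped dead at TCP x = 0.5497 m, where the dock measurement predicted 0.5495 m. The push force rose from 5 N to 26 N there. Later scene pictures show the front end against the stop.
- **Clamping:** the handle turned 1.34 rad in one grip. The axis torque rose from about 0.25 N m to a level 0.42 N m; that includes a sensor bias, since it read about 0.05 N m with the hand free.
- **Slip:** about 0.18 rad by wrist angle past the point where the torque levelled off, and about 0.2 rad by the collar lug's shift against the handle. Both are inside 0.1 to 0.3.
- **Disagreement:** at the start the dark collar lug stood about 0.77 rad from the light lug on the hub, though the description says they are in line at zero slip. I judged the slip by the lug's movement, so this did not change when I stopped.
- **Other things:** the small bowl, ring cutter, mug and jar look unmoved in the pictures, and so does the rest of the table by eye. The hand was free in the air when I handed in.

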